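Pour the bushings from a covered tin and heft it to be sure it is empty

TASK

Tip the covered tin over the wooden tray so that the steel bushings slide out of its flap mouth into the tray; then heft the tin, holding it level and still in the air for about a second, to feel by its weight whether any are left inside. If it is heavier than when empty, tip it over the tray again, leaning it to each side to free the lodged ones. At the end all four bushings lie in the tray and the tin stands upright on the table where it stood at first, and nothing else on the table has been shifted.

Things in the scene. Friction and masses are not known exactly. Their poses are not given: they have to be found in the camera images.
- tin: covered grey sheet-steel pouring tin, standing flat: a closed box 156 x 96 x 50 mm (x, y, z), walls 3 mm, fixed lid, carrying bar on top. Origin at the centre of its underside, z up, mouth at its -x end. It weighs 300 g empty, bar and flap included
- tin_grip (a point): centre of the tin's wooden carrying bar, 86 mm above the tin's underside, over its middle. The bar is flat-sided, 94 mm long (along the tin's x), 14 mm wide, 18 mm high, on two thin posts 72 mm apart, with 27 mm free between bar and lid. Axes as the tin's
- tin_mouth (a point): middle of the tip of the pouring lip, 91 mm from the tin's middle towards its -x and 3 mm above its underside. The mouth, the only opening, is 46 mm wide and 39 mm high, in the middle of the -x end, level with the inner floor. Beside it the end wall forms a flat inner shoulder 22 mm wide on each side; bushings lodge behind these when the tin is tipped straight
- tin_flap (a joint): light steel flap 52 x 40 mm hinged along the top of the mouth: 0 shut, up to 1.5 rad swung outwards. It hangs shut when the tin is level, swings open by itself when the mouth points down and is pushed aside by what slides out. Bushings jammed against one another behind the mouth come apart when the tin is first tipped about 25 degrees the other way, mouth up
- tray: shallow open wooden sorting tray fixed to the table, 150 x 180 mm outside (x, y), 40 mm high, walls 8 mm, inner floor 6 mm above the table; origin at the centre of its underside
- bushing_1: one of four alike steel bushings, 26 mm wide and 26 mm long, 85 to 110 g; it starts inside the closed tin, out of sight; origin at its centre, z along its axis. Friction on the tin is about 0.3: it slides well with the tin tipped 40 to 50 degrees; a lodged one slides along its shoulder to the mouth when the tipped tin is turned or leaned about 40 degrees so that the other side is lower
- bushing_2: one of four alike steel bushings, 26 mm wide and 26 mm long, 85 to 110 g; it starts inside the closed tin, out of sight; origin at its centre, z along its axis
- bushing_3: one of four alike steel bushings, 26 mm wide and 26 mm long, 85 to 110 g; it starts inside the closed tin, out of sight; origin at its centre, z along its axis
- bushing_4: one of four alike steel bushings, 26 mm wide and 26 mm long, 85 to 110 g; it starts inside the closed tin, out of sight; origin at its centre, z along its axis
- goblet_done: bystander, to be left alone: finished wooden goblet, 63 mm wide, 110 mm high, standing; origin at the centre of its foot
- knob_3: bystander, to be left alone: turned wooden lid knob, 57 mm wide, 38 mm high; origin at the centre of its underside
- pestle_small: bystander, to be left alone: small turned wooden pestle lying down, 33 x 113 x 33 mm; origin at the centre of its underside
- ring_5: bystander, to be left alone: turned wooden ring lying flat, 60 mm wide, 19 mm high; origin at the centre of its underside
- flat_file: bystander, to be left alone: worn flat file 24 x 240 x 5 mm, long side along its y, lying between tin and tray; origin at the centre of its underside
- sanding_block: bystander, to be left alone: cork sanding block 47 x 87 x 28 mm; origin at the centre of its underside

How it is judged (in metres and radians):
On the way, in this order (a step that is already met when the one before it is completed fails the run):
1. the tin is tipped with its mouth over the tray (angle between tin's own z axis and vertical above 0.6 rad and horizontal distance between tin_mouth and tray below 0.09 m and height (world z) of tin_mouth below 0.25 m), for 0.3 s.
2. after tipping, the tin is hefted: held in the air, level and still (height (world z) of tin above 0.05 m and angle between tin's own z axis and vertical below 0.17 rad and linear speed of tin below 0.05 m/s and angular speed of tin below 0.25 rad/s), for 0.5 s.
At the end, for the whole second after the job is handed in: all four bushings lie at rest inside the tray's walls; the tin stands released, upright (within 3 degrees) and flat on the table within 30 mm of where it stood at the start (x of bushing_1 in the frame of tray between -0.067 and 0.067 m and y of bushing_1 in the frame of tray between -0.082 and 0.082 m and z of each of bushing_1, bushing_2, bushing_3, bushing_4 in the frame of tray below 0.06 m and linear speed of each of bushing_1, bushing_2, bushing_3, bushing_4 below 0.05 m/s and x of bushing_2 in the frame of tray between -0.067 and 0.067 m and y of bushing_2 in the frame of tray between -0.082 and 0.082 m and x of bushing_3 in the frame of tray between -0.067 and 0.067 m and y of bushing_3 in the frame of tray between -0.082 and 0.082 m and x of bushing_4 in the frame of tray between -0.067 and 0.067 m and y of bushing_4 in the frame of tray between -0.082 and 0.082 m and angle between tin's own z axis and vertical below 0.05 rad and height (world z) of tin below 0.004 m and distance of tin from where it was at the start of the episode below 0.03 m and linear speed of tin below 0.02 m/s); the robot touches nothing.
It fails at once if a bystander (goblet, knob, ring, pestle, file or sanding block) is shifted by more than 20 mm (distance of any of goblet_done, knob_3, pestle_small, ring_5, flat_file, sanding_block from where it was at the start of the episode above 0.02 m).
It also fails if it takes over 72 s, if anything falls off the work surface, if the arm or the gripper's body presses on something with over 40 N, if the wrist force passes 120 N, or if a joint passes its speed limit or range.

ROBOT

A 6-joint arm with a two-finger parallel gripper is mounted at the origin on a cart in front of the work surface, level with it; the furniture and walls round the work are solid. World frame = base frame: x ahead of the robot, y to its left, z up, the work surface at z = 0. Lengths are in mm, angles in rad, forces in N, time in s.
With the tool pointing down it reaches from about 350 to 875 mm from the base axis. Payload 4.2 kg.
Tool frame: the origin (TCP) lies between the finger pads; the fingertips stand 14 mm ahead of it and the grasp point (between the pads) lies 5 mm behind it; z points along the fingers, y is the line along which they close (so a half turn about z gives the same grasp; the last joint's range is limited). The gripper opens to 85 mm and grips with 20 to 120 N. Pads are 22 mm wide; open, the fingers measure 114 mm over their backs; the gripper's body (76 mm by 85 mm) begins 54 mm behind the grasp point. The pads swing forward as they close: fully open they stand 13 mm farther back than shut.
Start: joints at [1.458, 0.385, 0.008, 0, -1.194, -0.259], TCP at [227.025, 582.288, 245.312] pointing down, gripper open.
Joint ranges: [-3.14, 3.14], [-1.21, 2.06], [-1.07, 1.41], [-3.16, 2.05], [-2.99, -0.16], [-3.1, 3.1]. Speed limits (rad/s): [2.79, 2.79, 3.14, 3.14, 3.14, 3.14].

INTERFACE

Orientations are given as a unit quaternion [x, y, z, w].
In Python, from bench import * gives the robot as it stands.
- The arm moves only by the tool carry_out, never from a script. Its argument "motion" is a list of rows, each a list of 7 numbers: the turn, a rotation vector about the tool's x, y, z in rad, then the shift along the tool's x, y, z in mm, then the opening, from -1 (shut) to 1 (fully open), so that 0 is half open. A call has 1 to 5 rows; each row is the pose to reach, as a shift and turn from the pose commanded when the call began, along the tool's axes at that moment; what a row does not reach only later rows make up. A row lasts 1/8 s, in which the tool goes at most 62.5 mm and 10.7 degrees, less where a joint would pass 70% of its speed; a pose out of reach is approached as far as the arm can. A call with a gripper value outside its range is refused whole. The fingers move at their own pace and stop on an object; the grip force is fixed at half the most. Time passes only in rows, so rows that repeat a pose let the fingers close. It gives the time, the measured TCP pose, the force, the opening and the grip force at its end, in the units of the state.
- read_state(): the state, without advancing time (a new reading comes with each control period).
- get_image(name): name is "side" or "top"; returns a dict with "color" (384x512x3 uint8, blue, green, red), "mtx" (3x3 intrinsics, pixels), "position" and "orientation" of the camera in the world. Camera axes: x right, y down, z forward; pixel columns grow to the right and rows downward; lengths in mm; the calibration is good to about 2 mm. A picture is of the moment at which its call begins. There is no depth.
- job_done(): hands the job in; it is judged then, once.
The state is a dict: "clock": time; "joints": joint angles; "joint_vel": joint speeds; "joint_efforts": joint torques, N m; "position": TCP position; "ee_rot": TCP orientation; "contact_force": force on the tool from outside, world axes, zero at the start; "wrist_torque": the same for the moment, N m; "gripper_width": finger opening in mm; "grasp_force": force on a finger pad.
Only numpy, scipy, OpenCV 4.12 (cv2) and the standard library are available. Lean on these libraries where they do the work, as an engineer would, in place of code of your own. Each camera call takes 0.05 s, during which the arm holds its last target. There are 200 camera calls.

## Working session

There is one attempt and no reset: what is moved stays moved. The work goes in short steps, Python scripts to look and compute and a tool call to move; the robot and the scene stay as the last step left them, time stands still between calls to the robot, and variables do not carry over. Pictures are saved under pics/ and viewed, at most 10 in all, crops included, and the job is handed in when it is done.

Besides the shell and the picture viewer there is one more tool, called after "Request:" by a JSON object that holds its "name" and its "arguments", one argument or row to a line. carry_out: Moves the arm, as the interface text tells. Its arguments: {"type":"object","properties":{"motion":{"type":"array"}},"required":["motion"]}

```bash
mkdir -p pics && python3 - <<'E'
from bench import *
import cv2,numpy as np
for n in("top","side"):
    i=get_image(n);cv2.imwrite(f"pics/{n}0.png",cv2.resize(i["color"],(800,600),interpolation=cv2.INTER_CUBIC))
    print(n,np.round(i["mtx"],1).tolist(),i["position"],i["orientation"])
print(read_state())
E
```

```text
top [[392.8, 0.0, 256.3], [0.0, 392.8, 194.6], [0.0, 0.0, 1.0]] [ 380.00481691 -102.55617226 1131.49475842] [-0.70138789  0.70771846 -0.04891128  0.06926253]
side [[401.8, 0.0, 254.7], [0.0, 401.8, 194.2], [0.0, 0.0, 1.0]] [ 138.90056378 -974.35573907  502.15069268] [ 0.81912573 -0.17266725  0.10391177 -0.53704879]
{'clock': 0.1, 'joints': array([ 1.45760512e+00,  3.85465001e-01,  6.73536669e-03, -4.24463511e-04,
       -1.19399308e+00, -2.58615720e-01]), 'joint_vel': array([-0.00058258, -0.00247962,  0.00346622,  0.00226566,  0.00094164,
        0.00013577]), 'joint_efforts': array([-6.20391311e-04, -3.93320632e+01,  1.88927865e+01,  4.19791862e+00,
       -2.60829089e-03,  3.77656477e-06]), 'position': array([226.85771622, 581.83420234, 244.33074037]), 'ee_rot': array([ 9.82754713e-01, -1.84911349e-01, -1.26771970e-04,  9.74979004e-04]), 'contact_force': array([-1.00524836, -0.03597123,  0.12022182]), 'wrist_torque': array([ 0.02807873, -0.00314407,  0.00934065]), 'grasp_force': 0.0, 'gripper_width': 85.32163851191127}
```

View pics/top0.png

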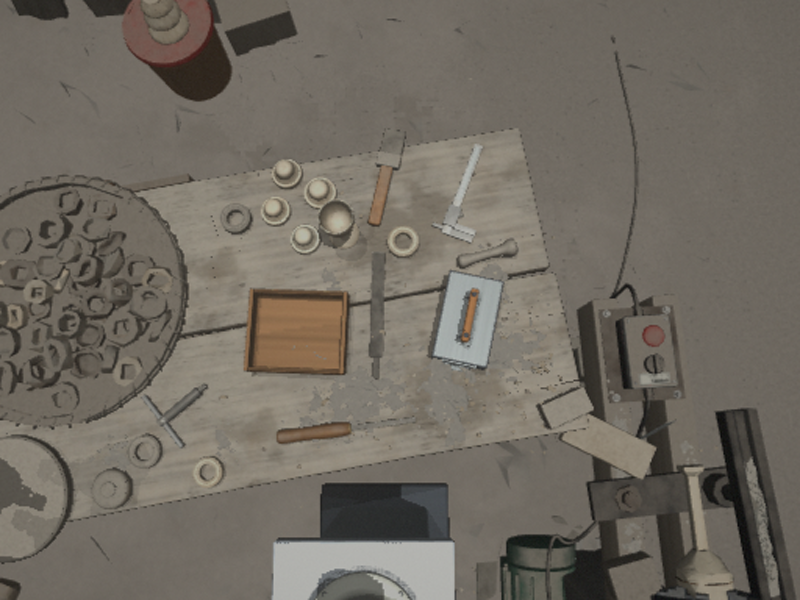

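View pics/side0.png

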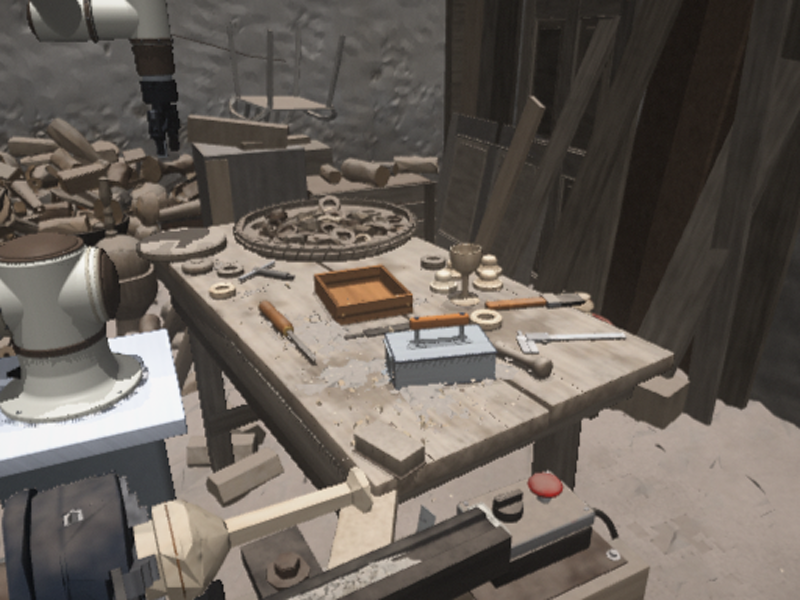

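The top view shows the tin at (469,318), with a lip at its lower (robot-side) end. The tray is at (297,331), the file at (377,315), the pestle at (487,252), the goblet at (337,220) and the sanding block at (567,408). I'll enlarge the tin and the tray next.

```bash
cat > h.py <<'E'
from bench import *
import cv2,numpy as np
from scipy.spatial.transform import Rotation as R
def ray(i,uv,z):
    d=R.from_quat(i["orientation"]).apply(np.linalg.solve(i["mtx"],[*uv,1]));p=np.array(i["position"])
    return p+d*(z-p[2])/d[2]
E
python3 - <<'E'
from h import *
i=get_image("top");c=i["color"]
a=cv2.resize(c[165:245,265:335],(525,600),interpolation=cv2.INTER_CUBIC)
cv2.imwrite("pics/c1.png",a)
s=get_image("side")["color"]
cv2.imwrite("pics/c2.png",cv2.resize(s[160:250,200:360],(800,450),interpolation=cv2.INTER_CUBIC))
# 800px picture -> px/1.5625
for n,uv,z in [("tray c1",(250,290),40),("tr",(348,291),40),("br",(346,374),40),("bl",(246,371),40),("file top",(378,253),5),("file bot",(376,377),5),("goblet",(337,218),110),("pestle",(487,252),20),("block",(567,408),28)]:
    print(n,ray(i,((uv[0]+.5)/1.5625-.5,(uv[1]+.5)/1.5625-.5),z).round())
E
```

```text
tray c1 [594. 203.  40.]
tr [590.  24.  40.]
br [440.  26.  40.]
bl [447. 206.  40.]
file top [669. -28.   5.]
file bot [436. -24.   5.]
goblet [706.  36. 110.]
pestle [ 665. -232.   20.]
block [ 378. -363.   28.]
```

View pics/c1.png

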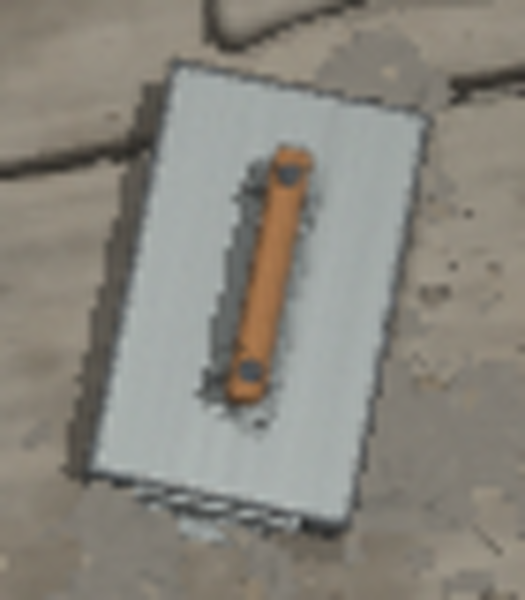

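View pics/c2.png

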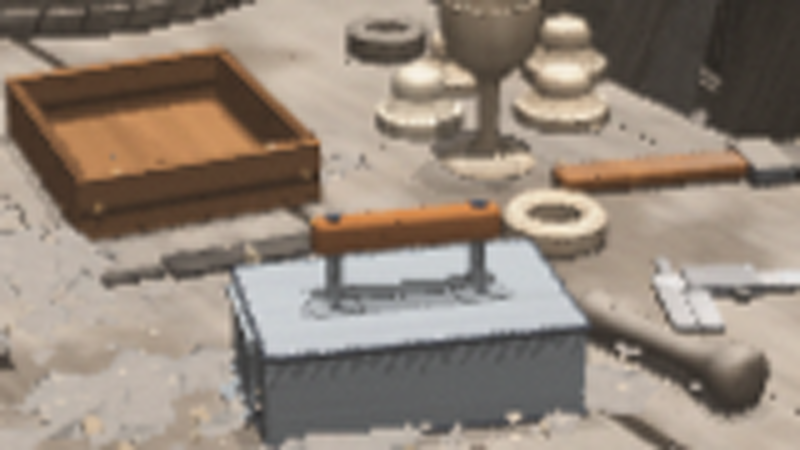

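The crop shows lid corners at TL(177,65), TR(428,118), BR(348,528) and BL(92,470), and bar ends at (294,150) and (246,402). The lip is at the lower end, so the mouth faces the robot.

```bash
cat >> h.py <<'E'
def show(Tp,TR,p,r):  # relative rotvec & shift (tool frame of p0,r0) to target
    rel=r.inv()*TR
    return np.round(rel.as_rotvec(),3), np.round(r.inv().apply(np.array(Tp)-p),1)
E
python3 - <<'E'
from h import *
i=get_image("top")
f=lambda u,v,z:ray(i,((u+.5)/7.5-.5+265,(v+.5)/7.5-.5+165),z)
L=[f(177,65,50),f(428,118,50),f(348,528,50),f(92,470,50)]
B=[f(294,150,95),f(246,402,95)]
print(np.round(L),np.round(B),"ctr lid",np.mean(L,0).round(1),"bar",np.mean(B,0).round(1))
for a,b in((L[3],L[0]),(L[2],L[1]),(B[1],B[0])): print(np.degrees(np.arctan2(b[1]-a[1],b[0]-a[0])),np.linalg.norm(b-a))
s=read_state();r=R.from_quat(s["ee_rot"]);print(r.as_matrix().round(3),s["position"])
E
```

```text
[[ 623. -162.   50.]
 [ 601. -255.   50.]
 [ 449. -221.   50.]
 [ 471. -128.   50.]] [[ 581. -201.   95.]
 [ 491. -181.   95.]] ctr lid [ 536.1 -191.3   50. ] bar [ 536.  -190.9   95. ]
-12.694751820271613 155.40956281341263
-12.68224871210382 155.9501686291052
-12.052406920425984 92.23893520278466
[[ 0.932 -0.363 -0.   ]
 [-0.363 -0.932 -0.001]
 [ 0.     0.001 -1.   ]] [226.95437025 582.0736191  244.78182939]
```

The tin is at (536,-191) with yaw -12.6°. I'll move above the bar.

Request:
{"name": "carry_out", "arguments": {
  "motion": [
    [0,0,0,38,40.5,0,1],
    [0,0,0,76,81,0,1],
    [0,0,0,114,121.5,0,1],
    [0,0,0,152,162,0,1],
    [0,0,0,190,203,0,1]
  ]
}}

```text
clock: 0.88
position: [330.7, 322.4, 245.5]
ee_rot: [0.983, -0.185, 0.0, -0.0]
contact_force: [0.6, 0.4, -0.3]
gripper_width: 85.4
grasp_force: 0.0
```

Request:
{"name": "carry_out", "arguments": {
  "motion": [
    [0,0,0,38,40.5,0,1],
    [0,0,0,76,81,0,1],
    [0,0,0,114,121.5,0,1],
    [0,0,0,152,162,0,1],
    [0,0,0,190,203,0,1]
  ]
}}

```text
clock: 1.5
position: [433.9, 64.3, 245.6]
ee_rot: [0.983, -0.185, 0.0, -0.0]
contact_force: [0.6, 0.6, 0.7]
gripper_width: 85.2
grasp_force: 0.0
```

Request:
{"name": "carry_out", "arguments": {
  "motion": [
    [0,0,-0.03,38,40.5,12,1],
    [0,0,-0.06,76,81,30,1],
    [0,0,-0.1,114,121.5,50,1],
    [0,0,-0.13,152,162,72,1],
    [0,0,-0.152,189,202.5,95,1]
  ]
}}

```text
clock: 2.12
position: [536.8, -193.2, 149.8]
ee_rot: [0.994, -0.109, 0.0, 0.0]
contact_force: [-0.1, 0.8, 0.6]
gripper_width: 85.3
grasp_force: 0.0
```

```bash
python3 - <<'E'
from h import *
s=read_state();r=R.from_quat(s["ee_rot"]);print(s["clock"],s["joints"].round(3),r.as_matrix().round(3).tolist(),s["position"],s["contact_force"])
a=np.radians(-12.6);x=np.array([np.cos(a),np.sin(a),0]);z=np.array([0,0,-1.]);T=R.from_matrix(np.c_[x,np.cross(z,x),z])
print(show([536,-191,81],T,s["position"],r))
E
```

```text
2.125 [-0.062  0.379 -0.261  0.    -0.93   1.413] [[0.976, -0.217, 0.001], [-0.217, -0.976, -0.0], [0.001, -0.0, -1.0]] [ 536.80400833 -193.21761449  149.75279086] [-0.08989878  0.75614152  0.62426632]
(array([-0.   , -0.001,  0.001]), array([-1.3, -2. , 68.8]))
```

The bar is right below. I'll descend and grip.

Request:
{"name": "carry_out", "arguments": {
  "motion": [
    [0,0,0,-1,-2,25,1],
    [0,0,0,-1,-2,50,1],
    [0,0,0,-1,-2,69,1],
    [0,0,0,-1,-2,69,-1],
    [0,0,0,-1,-2,69,-1]
  ]
}}

```text
clock: 2.75
position: [536.2, -189.3, 82.1]
ee_rot: [0.994, -0.109, 0.001, 0.0]
contact_force: [-0.3, 0.5, 0.5]
gripper_width: 52.0
grasp_force: 0.0
```

Request:
{"name": "carry_out", "arguments": {
  "motion": [
    [0,0,0,0,0,0,-1],
    [0,0,0,0,0,0,-1],
    [0,0,0,0,0,0,-1],
    [0,0,0,0,0,0,-1]
  ]
}}

```text
clock: 3.25
position: [536.0, -189.3, 82.2]
ee_rot: [0.994, -0.11, 0.001, 0.0]
contact_force: [-1.3, -0.4, 5.2]
gripper_width: 12.8
grasp_force: 59.1
```

```bash
python3 - <<'E'
from h import *
s=read_state();r=R.from_quat(s["ee_rot"]);print(s)
i=get_image("side")
cv2.imwrite("pics/g1.png",cv2.resize(i["color"][110:260,200:360],(640,600),interpolation=cv2.INTER_CUBIC))
E
```

```text
{'clock': 3.25, 'joints': array([-5.43242881e-02,  4.58227058e-01, -3.37524531e-01,  3.94428446e-04,
       -7.73716031e-01,  1.40531365e+00]), 'joint_vel': array([-1.70436130e-03,  2.11030894e-03,  7.12932898e-05,  6.12548062e-04,
       -2.51086973e-04, -7.20575634e-04]), 'joint_efforts': array([-1.43563325e-02, -3.51653695e+01,  1.31685036e+01,  2.78947480e+00,
        3.03293103e-01,  1.67227385e-02]), 'position': array([ 535.97851166, -189.25971082,   82.23866761]), 'ee_rot': array([ 9.93981913e-01, -1.09542213e-01,  6.70988008e-04,  1.00788487e-04]), 'contact_force': array([-1.25923116, -0.36535585,  5.1803357 ]), 'wrist_torque': array([ 0.18685999,  0.27508421, -0.05686446]), 'grasp_force': 59.13366973400116, 'gripper_width': 12.791933046888099}
```

View pics/g1.png

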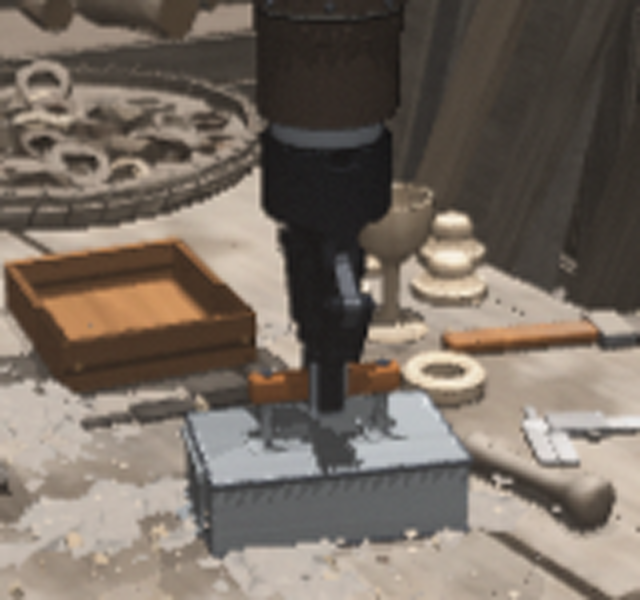

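The bar is gripped near its middle, between the posts. I'll lift and yaw while carrying the tin toward the tray.

```bash
cat >> h.py <<'E'
G=82.2
def tcp(mouth,yaw,tilt,turn=0,lean=0):
    t=R.from_euler('ZYX',[yaw,-tilt,lean],degrees=True)*R.from_euler('z',turn,degrees=True)
    p=np.array(mouth)+t.apply([91,0,G-3]); T=t*R.from_euler('x',180,degrees=True)
    return p,T
def steps(frm,seq):
    p,r=frm
    for q in seq:
        a,b=tcp(*q); rv,sh=show(a,b,p,r); print(q,"world",a.round(),"turn",rv.tolist(),"shift",sh.tolist()); p,r=a,b
E
python3 - <<'E'
from h import *
s=read_state();r=R.from_quat(s["ee_rot"])
M=[518,85,62]
lv=([518,85,150],-90,0)
steps((s["position"]+[0,0,118],r),[lv,(M,-90,48),(M,-90,48,40),(M,-90,48,-40),lv])
E
```

```text
([518, 85, 150], -90, 0) world [518.  -6. 229.] turn [-0.001, -0.001, 1.351] shift [-57.4, -175.0, -29.1]
([518, 85, 62], -90, 48) world [518.  83. 183.] turn [-0.0, 0.838, 0.0] shift [-89.0, -0.0, 46.6]
([518, 85, 62], -90, 48, 40) world [576.  97. 167.] turn [-0.0, 0.0, -0.698] shift [-21.3, -58.5, 0.0]
([518, 85, 62], -90, 48, -40) world [460.  97. 167.] turn [0.0, -0.0, 1.396] shift [-75.2, 89.6, -0.0]
([518, 85, 150], -90, 0) world [518.  -6. 229.] turn [-0.292, -0.803, -0.656] shift [50.8, -119.0, 34.9]
```

Request:
{"name": "carry_out", "arguments": {
  "motion": [
    [0,0,0,0,0,-30,-1],
    [0,0,0,0,0,-75,-1],
    [0,0,0,0,0,-118,-1],
    [0,0,0,0,0,-118,-1],
    [0,0,0,0,0,-118,-1]
  ]
}}

```text
clock: 3.92
position: [533.3, -188.4, 196.1]
ee_rot: [0.994, -0.11, -0.003, -0.001]
contact_force: [0.2, -0.5, -7.6]
gripper_width: 13.2
grasp_force: 59.6
```

Request:
{"name": "carry_out", "arguments": {
  "motion": [
    [0,0,0,0,0,0,-1],
    [0,0,0,0,0,0,-1]
  ]
}}

```text
clock: 4.18
position: [534.8, -189.0, 197.5]
ee_rot: [0.994, -0.11, -0.002, -0.0]
contact_force: [0.3, -0.3, -7.0]
gripper_width: 13.1
grasp_force: 59.6
```

Request:
{"name": "carry_out", "arguments": {
  "motion": [
    [0,0,0.1,-5,-14,-15,-1],
    [0,0,0.25,-10,-32,-15,-1],
    [0,0,0.4,-17,-52,-15,-1],
    [0,0,0.54,-23,-70,-15,-1],
    [0,0,0.675,-29,-88,-15,-1]
  ]
}}

```text
clock: 4.8
position: [526.0, -96.3, 213.5]
ee_rot: [0.901, -0.435, -0.001, 0.0]
contact_force: [-0.5, -0.3, -7.2]
gripper_width: 13.1
grasp_force: 59.6
```

Request:
{"name": "carry_out", "arguments": {
  "motion": [
    [0,0,0.14,-17,-11,-15,-1],
    [0,0,0.28,-34,-22,-15,-1],
    [0,0,0.42,-50,-33,-15,-1],
    [0,0,0.56,-65,-43,-15,-1],
    [0,0,0.676,-77,-50,-15,-1]
  ]
}}

```text
clock: 5.42
position: [516.9, -4.9, 228.6]
ee_rot: [-0.706, 0.708, 0.0, -0.0]
contact_force: [-0.5, 0.7, -6.7]
gripper_width: 12.8
grasp_force: 59.6
```

```bash
python3 - <<'E'
from h import *
s=read_state();r=R.from_quat(s["ee_rot"]);print(s["joints"].round(3),s["position"],s["contact_force"])
steps((s["position"],r),[([518,85,62],-90,48)])
E
```

```text
[ 0.305  0.215 -0.279 -0.    -1.078 -0.308] [516.90409576  -4.89212682 228.59868086] [-0.4843272   0.66389367 -6.70545752]
([518, 85, 62], -90, 48) world [518.  83. 183.] turn [0.003, 0.838, -0.003] shift [-87.9, -0.8, 46.0]
```

Request:
{"name": "carry_out", "arguments": {
  "motion": [
    [0,0.15,0,-18,0,8,-1],
    [0,0.32,0,-36,0,17,-1],
    [0,0.5,0,-54,0,27,-1],
    [0,0.67,0,-71,0,37,-1],
    [0,0.838,0,-88,0,46,-1]
  ]
}}

```text
clock: 6.05
position: [518.3, 84.5, 183.0]
ee_rot: [0.646, -0.645, 0.289, 0.287]
contact_force: [0.1, 0.2, -5.3]
gripper_width: 12.7
grasp_force: 60.5
```

Request:
{"name": "carry_out", "arguments": {
  "motion": [
    [0,0,0,0,0,0,-1],
    [0,0,0,0,0,0,-1],
    [0,0,0,0,0,0,-1],
    [0,0,0,0,0,0,-1]
  ]
}}

```text
clock: 6.55
position: [517.5, 81.8, 184.4]
ee_rot: [-0.646, 0.647, -0.287, -0.286]
contact_force: [0.0, 0.1, -2.3]
gripper_width: 12.9
grasp_force: 60.7
```

```bash
python3 - <<'E'
from h import *
s=read_state();r=R.from_quat(s["ee_rot"]);print(s["joints"].round(3),s["position"],s["contact_force"])
M=[518,85,62]
steps((s["position"],r),[(M,-90,48),(M,-90,48,40),(M,-90,48,0),(M,-90,48,-40),(M,-90,48)])
a=get_image("top")["color"][130:280,120:320];b=get_image("side")["color"][110:260,150:350]
cv2.imwrite("pics/p1.png",cv2.resize(np.hstack([a,b]),(800,300),interpolation=cv2.INTER_CUBIC))
E
```

```text
[ 0.737  0.475 -0.468  0.603 -1.318 -1.108] [517.54205292  81.81451334 184.43477825] [ 0.01193996  0.08616275 -2.34781749]
([518, 85, 62], -90, 48) world [518.  83. 183.] turn [-0.001, 0.002, -0.003] shift [-2.1, -0.5, 0.4]
([518, 85, 62], -90, 48, 40) world [576.  97. 167.] turn [-0.0, 0.0, -0.698] shift [-21.3, -58.5, 0.0]
([518, 85, 62], -90, 48, 0) world [518.  83. 183.] turn [0.0, -0.0, 0.698] shift [-21.3, 58.5, -0.0]
([518, 85, 62], -90, 48, -40) world [460.  97. 167.] turn [0.0, 0.0, 0.698] shift [-21.3, 58.5, 0.0]
([518, 85, 62], -90, 48) world [518.  83. 183.] turn [-0.0, 0.0, -0.698] shift [-21.3, -58.5, -0.0]
```

View pics/p1.png

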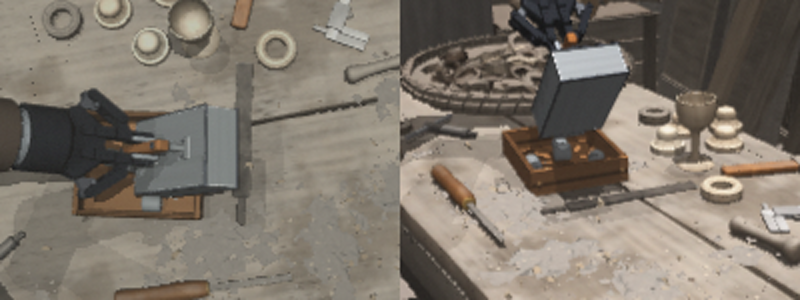

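Three bushings appear to be in the tray below the mouth, at about (533,160), (563,150) and (597,155). Next I'll turn the tipped tin 40° each way.

Request:
{"name": "carry_out", "arguments": {
  "motion": [
    [0,0,-0.175,-1.5,-16,0,-1],
    [0,0,-0.35,-5.5,-31,0,-1],
    [0,0,-0.524,-12,-45.5,0,-1],
    [0,0,-0.698,-21.3,-58.5,0,-1],
    [0,0,-0.698,-21.3,-58.5,0,-1]
  ]
}}

```text
clock: 7.28
position: [576.1, 96.4, 167.1]
ee_rot: [0.827, -0.387, 0.172, 0.369]
contact_force: [0.6, 0.3, -2.9]
gripper_width: 12.8
grasp_force: 60.7
```

Request:
{"name": "carry_out", "arguments": {
  "motion": [
    [0,0,0,0,0,0,-1],
    [0,0,0,0,0,0,-1],
    [0,0,0,0,0,0,-1],
    [0,0,0,0,0,0,-1]
  ]
}}

```text
clock: 7.78
position: [575.6, 96.6, 167.7]
ee_rot: [0.828, -0.386, 0.172, 0.369]
contact_force: [-0.4, -0.7, -3.3]
gripper_width: 12.8
grasp_force: 60.7
```

Request:
{"name": "carry_out", "arguments": {
  "motion": [
    [0,0,0.175,-9,14,0,-1],
    [0,0,0.35,-15.5,29,0,-1],
    [0,0,0.524,-20,44,0,-1],
    [0,0,0.698,-21.3,58.5,0,-1],
    [0,0,0.698,-21.3,58.5,0,-1]
  ]
}}

```text
clock: 8.4
position: [517.0, 82.3, 183.9]
ee_rot: [0.647, -0.645, 0.288, 0.287]
contact_force: [-0.5, 0.3, -3.1]
gripper_width: 12.7
grasp_force: 60.7
```

Request:
{"name": "carry_out", "arguments": {
  "motion": [
    [0,0,0.175,-1.5,16,0,-1],
    [0,0,0.35,-5.5,31,0,-1],
    [0,0,0.524,-12,45.5,0,-1],
    [0,0,0.698,-21.3,58.5,0,-1],
    [0,0,0.698,-21.3,58.5,0,-1]
  ]
}}

```text
clock: 9.02
position: [458.9, 97.3, 167.2]
ee_rot: [-0.388, 0.827, -0.369, -0.173]
contact_force: [0.7, -0.0, -1.9]
gripper_width: 12.9
grasp_force: 60.7
```

Request:
{"name": "carry_out", "arguments": {
  "motion": [
    [0,0,0,0,0,0,-1],
    [0,0,0,0,0,0,-1],
    [0,0,0,0,0,0,-1],
    [0,0,0,0,0,0,-1],
    [0,0,0,0,0,0,-1]
  ]
}}

```text
clock: 9.65
position: [458.8, 96.6, 167.5]
ee_rot: [-0.386, 0.828, -0.369, -0.172]
contact_force: [0.5, -0.3, -2.8]
gripper_width: 13.0
grasp_force: 60.7
```

Request:
{"name": "carry_out", "arguments": {
  "motion": [
    [0,0,-0.175,-9,-14,0,-1],
    [0,0,-0.35,-15.5,-29,0,-1],
    [0,0,-0.524,-20,-44,0,-1],
    [0,0,-0.698,-21.3,-58.5,0,-1],
    [0,0,-0.698,-21.3,-58.5,0,-1]
  ]
}}

```text
clock: 10.28
position: [517.5, 82.1, 183.3]
ee_rot: [-0.645, 0.647, -0.288, -0.287]
contact_force: [-0.4, -1.1, -3.7]
gripper_width: 12.9
grasp_force: 60.7
```

```bash
python3 - <<'E'
from h import *
s=read_state();r=R.from_quat(s["ee_rot"]);print(s["joints"].round(3),s["position"],s["contact_force"])
steps((s["position"],r),[([518,85,150],-90,0)])
E
```

```text
[ 0.738  0.478 -0.468  0.603 -1.318 -1.11 ] [517.5481656   82.11577588 183.3290811 ] [-0.38378499 -1.12904742 -3.65538502]
([518, 85, 150], -90, 0) world [518.  -6. 229.] turn [-0.001, -0.838, -0.003] shift [93.1, -0.8, 34.8]
```

Request:
{"name": "carry_out", "arguments": {
  "motion": [
    [0,-0.168,0,18,0,5,-1],
    [0,-0.335,0,37,0,12,-1],
    [0,-0.5,0,56,0,20,-1],
    [0,-0.67,0,75,0,28,-1],
    [0,-0.838,0,93,-1,35,-1]
  ]
}}

```text
clock: 10.9
position: [516.4, -5.9, 229.2]
ee_rot: [-0.707, 0.708, 0.002, 0.001]
contact_force: [-0.5, -0.0, -3.8]
gripper_width: 12.9
grasp_force: 60.5
```

Request:
{"name": "carry_out", "arguments": {
  "motion": [
    [0,0,0,0,0,0,-1],
    [0,0,0,0,0,0,-1],
    [0,0,0,0,0,0,-1],
    [0,0,0,0,0,0,-1],
    [0,0,0,0,0,0,-1]
  ]
}}

```text
clock: 11.52
position: [518.1, -5.1, 228.6]
ee_rot: [0.708, -0.707, -0.0, 0.001]
contact_force: [-0.2, -0.0, -2.8]
gripper_width: 13.0
grasp_force: 60.6
```

Request:
{"name": "carry_out", "arguments": {
  "motion": [
    [0,0,0,0,0,0,-1],
    [0,0,0,0,0,0,-1],
    [0,0,0,0,0,0,-1],
    [0,0,0,0,0,0,-1],
    [0,0,0,0,0,0,-1]
  ]
}}

```text
clock: 12.15
position: [518.3, -5.9, 229.0]
ee_rot: [-0.707, 0.707, -0.0, 0.0]
contact_force: [-0.2, 0.1, -3.2]
gripper_width: 13.2
grasp_force: 60.6
```

```bash
python3 - <<'E'
from h import *
f=[];t=[]
for k in range(12):
    b=get_image("side"); s=read_state(); f.append(s["contact_force"][2]); t.append(s["wrist_torque"])
a=get_image("top")
r=R.from_quat(s["ee_rot"]);print(s["clock"],s["joints"].round(3),s["position"],r.as_matrix().round(3).tolist(),np.mean(f),np.std(f),np.mean(t,0))
a=a["color"][150:260,130:270];b=b["color"][130:240,170:310]
cv2.imwrite("pics/p2.png",cv2.resize(np.hstack([a,b]),(800,315),interpolation=cv2.INTER_CUBIC))
E
```

```text
12.75 [ 0.302  0.217 -0.276 -0.    -1.078 -0.302] [518.25031256  -5.80662467 228.98710031] [[0.0, -1.0, -0.0], [-1.0, -0.0, 0.0], [-0.0, 0.0, -1.0]] -2.980759722257066 0.47285144177008454 [-0.00953401  0.00294891 -0.00895077]
```

View pics/p2.png

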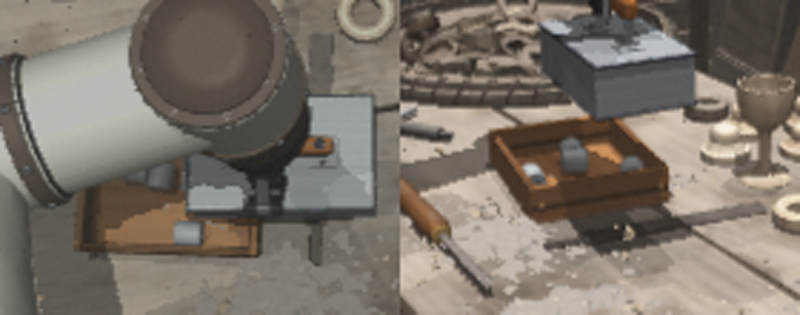

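The heft averages 2.98 N (304 g), so the tin is empty. The tray shows bushings at (535,172), (573,150, apparently two) and (630,163). I'll carry the tin back.

```bash
python3 - <<'E'
from h import *
s=read_state();p=s["position"];r=R.from_quat(s["ee_rot"])
T=R.from_quat([9.93981913e-01,-1.09542213e-01,0,0])
print(show([536,-189.3,182],T,p,r))
rel=(r.inv()*T).as_rotvec(); h=r*R.from_rotvec(rel/2); m=(p+[536,-189.3,182])/2
print(show(m,h,p,r),show([536,-189.3,182],T,m,h))
E
```

```text
(array([-0.   ,  0.   , -1.351]), array([183.5, -17.8,  47. ]))
(array([-0.   ,  0.   , -0.676]), array([91.7, -8.9, 23.5])) (array([-0.   ,  0.   , -0.676]), array([77.1, 50.4, 23.5]))
```

Request:
{"name": "carry_out", "arguments": {
  "motion": [
    [0,0,-0.12,16,-2,4,-1],
    [0,0,-0.26,35,-3,9,-1],
    [0,0,-0.4,54,-5,14,-1],
    [0,0,-0.54,73,-7,19,-1],
    [0,0,-0.676,91.7,-8.9,23.5,-1]
  ]
}}

```text
clock: 13.42
position: [527.2, -98.1, 205.3]
ee_rot: [0.903, -0.431, 0.0, 0.0]
contact_force: [-0.8, 0.4, -2.8]
gripper_width: 12.8
grasp_force: 60.6
```

Request:
{"name": "carry_out", "arguments": {
  "motion": [
    [0,0,-0.15,17,11,5,-1],
    [0,0,-0.3,34,22,10,-1],
    [0,0,-0.45,51,33,15,-1],
    [0,0,-0.58,66,43,20,-1],
    [0,0,-0.676,77,50.4,23.5,-1]
  ]
}}

```text
clock: 14.05
position: [536.0, -189.9, 181.6]
ee_rot: [0.994, -0.108, -0.0, 0.0]
contact_force: [-0.4, -0.0, -2.5]
gripper_width: 12.9
grasp_force: 60.6
```

Request:
{"name": "carry_out", "arguments": {
  "motion": [
    [0,0,0,0,0,20,-1],
    [0,0,0,0,0,45,-1],
    [0,0,0,0,0,70,-1],
    [0,0,0,0,0,85,-1],
    [0,0,0,0,0,85,-1]
  ]
}}

```text
clock: 14.68
position: [535.5, -189.1, 96.0]
ee_rot: [0.994, -0.109, -0.001, 0.0]
contact_force: [-0.5, 1.0, -2.2]
gripper_width: 13.0
grasp_force: 60.4
```

```bash
python3 - <<'E'
from h import *
s=read_state();p=s["position"];r=R.from_quat(s["ee_rot"])
T=R.from_quat([9.93981913e-01,-1.09542213e-01,0,0]);print(p,s["contact_force"],show([536,-189.3,82.5],T,p,r))
E
```

```text
[ 535.49006238 -189.07711533   96.01442331] [-0.46993605  1.04086264 -2.24336238] (array([0.   , 0.002, 0.001]), array([ 0.6,  0.1, 13.5]))
```

Request:
{"name": "carry_out", "arguments": {
  "motion": [
    [0,0,0,0,0,6,-1],
    [0,0,0,0,0,10,-1],
    [0,0,0,0,0,12.5,-1],
    [0,0,0,0,0,13.5,-1],
    [0,0,0,0,0,13.5,-1]
  ]
}}

```text
clock: 15.3
position: [536.1, -189.1, 83.6]
ee_rot: [0.994, -0.109, 0.0, 0.0]
contact_force: [-0.0, -0.9, -2.6]
gripper_width: 12.8
grasp_force: 60.5
```

Request:
{"name": "carry_out", "arguments": {
  "motion": [
    [0,0,0,0,0,1,-1],
    [0,0,0,0,0,1.5,-1],
    [0,0,0,0,0,1.5,-1]
  ]
}}

```text
clock: 15.68
position: [536.1, -189.2, 82.3]
ee_rot: [0.994, -0.109, 0.0, 0.0]
contact_force: [-0.1, -0.5, -0.4]
gripper_width: 12.7
grasp_force: 60.8
```

The weight has gone off the wrist, so the tin is on the table. I'll release it and rise.

Request:
{"name": "carry_out", "arguments": {
  "motion": [
    [0,0,0,0,0,0,1],
    [0,0,0,0,0,0,1],
    [0,0,0,0,0,0,1],
    [0,0,0,0,0,0,1],
    [0,0,0,0,0,0,1]
  ]
}}

```text
clock: 16.3
position: [536.1, -189.1, 82.0]
ee_rot: [0.994, -0.109, 0.0, 0.0]
contact_force: [0.2, 0.6, 0.2]
gripper_width: 85.3
grasp_force: 0.0
```

Request:
{"name": "carry_out", "arguments": {
  "motion": [
    [0,0,0,0,0,-20,1],
    [0,0,0,0,0,-60,1],
    [0,0,0,0,0,-110,1],
    [0,0,0,0,0,-150,1],
    [0,0,0,0,0,-150,1]
  ]
}}

```text
clock: 16.92
position: [537.9, -189.5, 236.1]
ee_rot: [0.994, -0.109, 0.004, 0.0]
contact_force: [0.3, -0.1, -0.1]
gripper_width: 85.6
grasp_force: 0.0
```

Request:
{"name": "carry_out", "arguments": {
  "motion": [
    [0,0,0,-25,25,0,1],
    [0,0,0,-50,50,0,1],
    [0,0,0,-80,80,0,1],
    [0,0,0,-110,110,0,1],
    [0,0,0,-110,110,0,1]
  ]
}}

```text
clock: 17.55
position: [402.1, -273.2, 231.2]
ee_rot: [0.994, -0.111, -0.001, -0.0]
contact_force: [1.5, 0.6, -0.5]
gripper_width: 85.5
grasp_force: 0.0
```

```bash
python3 - <<'E'
from h import *
a=get_image("top")["color"];b=get_image("side")["color"]
cv2.imwrite("pics/e1.png",cv2.resize(np.hstack([a[140:260,140:340],b[150:270,170:370]]),(800,240),interpolation=cv2.INTER_CUBIC))
cv2.imwrite("pics/e2.png",cv2.resize(a[180:245,150:230],(738,600),interpolation=cv2.INTER_CUBIC))
E
```

```text
(no output)
```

View pics/e1.png

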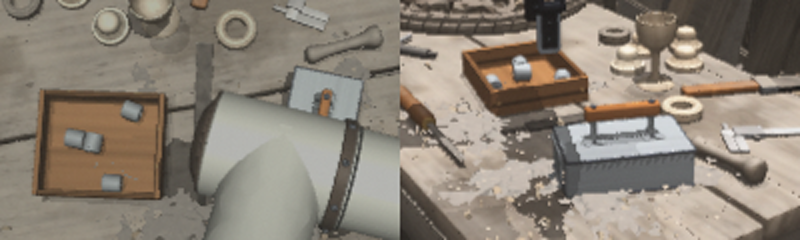

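View pics/e2.png

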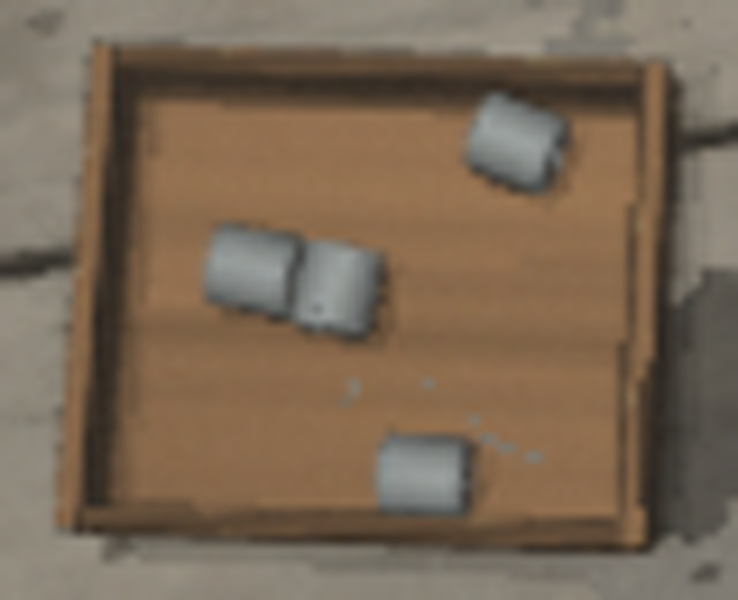

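All four bushings lie in the tray, at (520,143), (255,268), (338,287) and (425,475) in the crop. The tin stands upright in its place and the bystanders look unmoved.

```bash
python3 -c "
from bench import *
print(job_done())"
```

```text
the job is handed in; nothing more can be done
None
```

The job is handed in: all four bushings are in the tray, the tin hefted as empty (about 304 g), and it stands released and upright where it started; nothing else looked shifted in the last pictures, and the hand-in gave no verdict.

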